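# Let the mixing balls out of the rocker dispenser

## Robot

A 6-joint arm with a two-finger parallel gripper is mounted at the origin on a cart in front of the work surface, level with it; the furniture and walls round the work are solid. World frame = base frame: x ahead of the robot, y to its left, z up, the work surface at z = 0. Lengths are in m, angles in rad, forces in N, time in s.
With the tool pointing down it reaches from about 0.275 to 0.725 m from the base axis. Payload 15.9 kg.
Tool frame: the origin (TCP) lies at the very end of the fingers, on their centre line; the grasp point (between the pads) lies 19 mm behind it; z points along the fingers, y is the direction in which the jaws open and shut (so a half turn about z gives the same grasp; the last joint's range is limited). The gripper opens to 85 mm and grips with 20 to 120 N. Pads are 22 mm wide; open, the fingers measure 114 mm over their backs; the gripper's body (76 mm by 85 mm) begins 54 mm behind the grasp point. The pads swing forward as they close: fully open they stand 13 mm farther back than shut.
Start: joints at [-1.1, 0.213, -0.034, 1.323, 0, 1.571], TCP at [0.227, -0.446, 0.231] pointing down, gripper open.
Joint ranges: [-2.98, 2.98], [-0.74, 1.72], [-1.14, 1.35], [-2.1, 2.04], [-1.57, 1.44], [-3.14, 3.14]. Speed limits (rad/s): [1.89, 1.89, 2.39, 2.57, 3.14, 3.14].

## Interface

Orientations are given as a rotation vector (axis times angle).
In Python, from cell import sensors, cams, order, models gives the robot as it stands.
- The arm moves only by the shell command python3 -m handwheel 'ROWS' [FORCE]. ROWS is a JSON object of lists of equal length, an entry for each row: "dp": the shift along the tool's x, y, z in mm, a list of three; "roll": the turn about the tool's z in rad; "claw": the closure, from 0 (fully open) to 1 (shut). In form: {"dp": [[dx, dy, dz], ...], "roll": [roll, ...], "claw": [claw, ...]}. A call has exactly 5 rows; each row shifts and turns the pose as measured when the row begins, along the tool's axes as they then stand; what a row does not reach is not made up. A row lasts 1/12 s, in which the tool goes at most 41.7 mm and 7.16 degrees, less where a joint would pass 70% of its speed; a pose out of reach is approached as far as the arm can. A call with a gripper value outside its range is refused whole. The fingers move at their own pace and stop on an object; FORCE is the grip in N (left out, the last holds). Time passes only in rows, so rows that do not move let the fingers close, or fill a call up. It gives the time, the measured TCP pose, the force and the opening at its end, in the units of the state.
- sensors.state(): the state, without advancing time (a new reading comes with each control period).
- cams.camera(name): name is "side" or "top"; returns a dict with "img" (480x640x3 uint8, blue, green, red), "camera_matrix" (3x3 intrinsics, pixels), "k1" (the pictures are not rectified: a ray, as slopes to the right and down, at radius r is drawn at 1 + k1 r^2 times it, then the intrinsics apply), "pose" (4x4, takes a point from camera to world coordinates). Camera axes: x right, y up, looking along -z (the intrinsics and any distortion apply to the point x, -y, -z); pixel columns grow to the right and rows downward; lengths in m; the calibration is good to about 2 mm. A picture is of the moment at which its call begins. There is no depth.
- order.hand_in(): hands the job in, once; it reports no verdict.
Trained networks look in a picture, given as the dict that the camera call returned (one of the last four; its "shot" number tells which), for a name from the list of things; names that differ only in an ending like _2 or _b are one class to them, and where a whole thing is asked for, a point or a joint stands for the part that bears it (a point fixed in the world has none). Each returns a list of dicts, best first, with "p" (0 to 1); they miss things now and then, are a little off and sometimes report something else, mostly with a low value. They report only what shows in the picture. A call takes as long as a camera call.
- models.masks_of(picture, target): "mask" (480x640 bool, what is visible of it) and "rect" ([centre column, centre row, width, height] in pixels, round what is visible of it).
The state is a dict: "time": time; "q": joint angles; "qvel": joint speeds; "tau": joint torques, N m; "position": TCP position; "eef_rot": TCP orientation; "force": force on the tool from outside, world axes, zero at the start; "torque": the same for the moment, N m; "width": opening from 0.0 (shut) to 1.0 (fully open).
Only numpy, scipy, OpenCV 4.12 (cv2) and the standard library are available. Lean on these libraries where they do the work, as an engineer would, in place of code of your own. Each camera call takes 0.05 s, during which the arm holds its last target. There are 200 camera calls.

## Task

First push the blue tray along its rails with the fingertips, from the outside of its upright lug, until it stops under the mouth of the ball dispenser. Then press the orange button on the rocking lever all the way down, so that the other end lifts the yellow gate, and keep it down until all three steel balls have rolled into the tray; then let go so that the gate falls shut again. Do not pinch or grasp the tray or anything else, touch neither the balls nor the gate, and leave the tin, the tape and the marker where they are.

Things in the scene. Friction and masses are not known exactly. Their poses are not given: they have to be found in the camera images.
- dispenser: Grey fixed base plate, 230 x 300 x 8 mm, carrying all of the dispenser. Origin on the worktop under the chute mouth; z up; +x points away from the robot (within 0.3 rad), up the aluminium chute: mouth at (0, 0, 58) mm, sloping up 12 degrees to x = 110. Plate: x -110 to 120, y -162 to 138 mm. At rest nothing is higher than 150 mm. D below means this frame, in mm
- rocker (a joint): Rocking lever: steel bar 174 mm long along D's y, hinged about D's x axis at (-4, -65, 105) in D. 0 = level, gate shut; grows to 0.5 rad (hard stop) as the orange button goes down, lifting the gate about 35 mm; balls pass from about 0.4 rad. A spring returns it to 0; the button takes about 4 N to start, 7 N fully down
- button_top (a point): Round orange push button, 44 mm across, slightly domed, on a short stalk at the -y end of the lever. This point: centre of its top, at (-4, -160, 140) in D at rest; z points up out of it. Fully pressed it is about 50 mm lower, 5 mm further to -y and tilted 0.5 rad with the lever
- gate_edge (a point): Yellow gate plate, 36 wide (y), 42 high, 4 mm thick, under the +y end of the lever, closing the chute mouth. This point: middle of its lower edge, at (-4, 0, 61) in D when shut. Not to be touched
- tray (a joint): Blue catch tray sliding on rails before the chute mouth. 0 = farthest out to D's +y; grows as it is pushed towards D's -y; 0.090 m = against its stop, under the mouth. Starts at 0 to 0.045; about 1.5 N of friction; stays where it is left
- tray_floor (a point): Centre of the tray's inner floor; axes as D's. Open on top, 84 (x) by 62 (y) mm inside, 4 mm walls reaching 30 mm above this floor. At (-47, 90 - 1000 * tray, 14) in D
- tray_lug (a point): Point on the outer (+y) face of the upright push lug on the tray's +y side, on its middle line, 8 mm below its top; push here towards D's -y. The lug is 44 mm wide (x), 8 mm thick, its top 88 mm above the worktop; below this point the face runs straight down to the rails
- ball_0: Bright steel mixing ball, 22 mm across, about 40 g; origin at its centre. Starts in the chute, number 1 of 3 counted from the gate
- ball_1: Bright steel mixing ball, 22 mm across, about 40 g; origin at its centre. Starts in the chute, number 2 of 3 counted from the gate
- ball_2: Bright steel mixing ball, 22 mm across, about 40 g; origin at its centre. Starts in the chute, number 3 of 3 counted from the gate
- bench_tin: Small white closed paint tin, 72 mm across, 71 mm high, on the worktop beyond the button; origin at the centre of its underside. Bystander
- blue_tape: Roll of blue tape lying flat, 95 mm across, 24 mm high, on the worktop left of the chute; origin at the centre of its underside. Bystander
- red_marker: White marker pen with red cap, 140 mm long along its y, 16 mm thick, lying on the worktop in front of the dispenser; origin at the centre of its underside. Bystander

How it is judged:
By the outcome, as a careful person would: the job done as asked, in the order asked, and still so for the second after the job is handed in, with the robot touching nothing.
It also fails if it takes over 45 s, if anything falls off the work surface, if the arm or the gripper's body presses on something with over 40 N, if the wrist force passes 120 N, or if a joint passes its speed limit or range.

## Working session

There is one attempt and no reset: what is moved stays moved. The work goes in short steps, Python scripts to look and compute and a shell command to move; the robot and the scene stay as the last step left them, time stands still between calls to the robot, and variables do not carry over. Pictures are saved under pics/ and viewed, about 8 in all and at most 12, crops included, and the job is handed in when it is done.

```bash
mkdir -p pics
cat > h.py <<'E'
import numpy as np, cv2
from cell import sensors, cams, order, models
def proj(c,P):
    P=np.atleast_2d(P); T=np.linalg.inv(c["pose"]); q=P@T[:3,:3].T+T[:3,3]
    s=np.c_[q[:,0]/-q[:,2], -q[:,1]/-q[:,2]]; r2=(s**2).sum(1,keepdims=True); s=s*(1+c["k1"]*r2)
    K=np.array(c["camera_matrix"]); return s@K[:2,:2].T+K[:2,2]
def ray(c,uv):
    K=np.array(c["camera_matrix"]); d=np.linalg.solve(K[:2,:2],np.array(uv)-K[:2,2]); s=d.copy()
    for _ in range(20): s=d/(1+c["k1"]*(s@s))
    v=c["pose"][:3,:3]@np.array([s[0],-s[1],-1]); return c["pose"][:3,3],v
def onz(c,uv,z):
    o,v=ray(c,uv); return o+v*(z-o[2])/v[2]
E
python3 - <<'E'
from h import *
s=sensors.state(); print({k:np.round(v,3) for k,v in s.items()})
for n in("side","top"):
    c=cams.camera(n); cv2.imwrite(f"pics/{n}0.png",c["img"]); print(n,np.round(c["pose"],3).tolist(),c["k1"],np.round(c["camera_matrix"],1).tolist())
    for t in("button_top","tray","gate_edge","rocker","tray_lug","ball_0","bench_tin","blue_tape","red_marker","dispenser"):
        try:
            for r in models.masks_of(c,t)[:2]: print(t,round(r["p"],2),np.round(r["rect"]))
        except Exception as e: print(t,e)
E
```

```text
{'time': np.float64(0.0), 'q': array([-1.1  ,  0.213, -0.035,  1.323, -0.   ,  1.571]), 'qvel': array([-0.   , -0.001, -0.001, -0.   , -0.001, -0.001]), 'tau': array([ 4.0000e-03, -6.8617e+01,  4.8711e+01,  1.7000e-02,  0.0000e+00,
        0.0000e+00]), 'position': array([ 0.227, -0.445,  0.231]), 'eef_rot': array([-3.054, -0.733,  0.   ]), 'force': array([ 0.077, -1.039,  0.388]), 'torque': array([-0.058,  0.042, -0.025]), 'width': np.float64(1.001)}
side [[0.987, 0.073, -0.147, 0.431], [-0.163, 0.513, -0.842, -0.731], [0.014, 0.855, 0.518, 0.546], [0.0, 0.0, 0.0, 1.0]] -0.06676621454616706 [[439.2, 0.0, 322.1], [0.0, 439.2, 235.8], [0.0, 0.0, 1.0]]
button_top 0.63 [357. 258.  49.  53.]
button_top 0.31 [349. 276. 148. 112.]
tray 0.8 [312. 248.  50.  54.]
gate_edge 0.58 [358. 254.  47.  56.]
rocker 0.74 [362. 236.   9.   7.]
rocker 0.59 [358. 255.  48.  52.]
tray_lug 0.7 [312. 246.  48.  54.]
tray_lug 0.32 [277. 304.  30.  46.]
ball_0 0.61 [353. 242.   6.   6.]
ball_0 0.54 [362. 237.   7.  11.]
bench_tin 0.92 [386. 341.  50.  63.]
blue_tape 0.69 [344. 220.  39.  26.]
red_marker 0.73 [277. 302.  32.  50.]
dispenser 0.98 [349. 277. 153. 113.]
top [[0.023, 0.992, -0.126, 0.423], [-0.999, 0.018, -0.037, -0.028], [-0.034, 0.127, 0.991, 0.947], [0.0, 0.0, 0.0, 1.0]] -0.054138969755832274 [[447.8, 0.0, 321.7], [0.0, 447.8, 237.3], [0.0, 0.0, 1.0]]
button_top 0.6 [366. 198. 108.  30.]
tray 0.79 [299. 235.  42.  48.]
gate_edge 0.78 [364. 197. 103.  28.]
rocker 0.63 [366. 196. 105.  28.]
tray_lug 0.81 [303. 238.  41.  49.]
ball_0 0.44 [322. 182.   9.   8.]
ball_0 0.41 [323. 191.  11.  18.]
bench_tin 0.83 [437. 196.  45.  43.]
bench_tin 0.34 [365. 197. 109.  33.]
blue_tape 0.91 [228. 187.  44.  42.]
blue_tape 0.75 [367. 197. 106.  24.]
red_marker 0.92 [358. 281.  65.  21.]
red_marker 0.66 [227. 186.  46.  45.]
dispenser 0.74 [338. 211. 165. 116.]
```

Run:
```python
import cv2,numpy as np
a=cv2.imread("pics/side0.png")[170:400,230:450]; b=cv2.imread("pics/top0.png")[120:320,200:480]
cv2.imwrite("pics/sc.png",cv2.resize(a,None,fx=2.6,fy=2.6,interpolation=cv2.INTER_CUBIC)); cv2.imwrite("pics/tc.png",cv2.resize(b,None,fx=2.8,fy=2.8,interpolation=cv2.INTER_CUBIC))
```

```text
(no output)
```

View pics/tc.png

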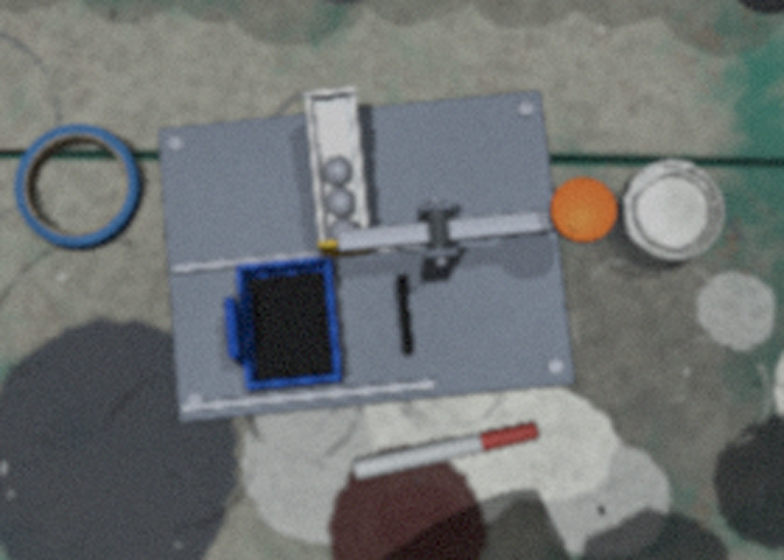

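View pics/sc.png

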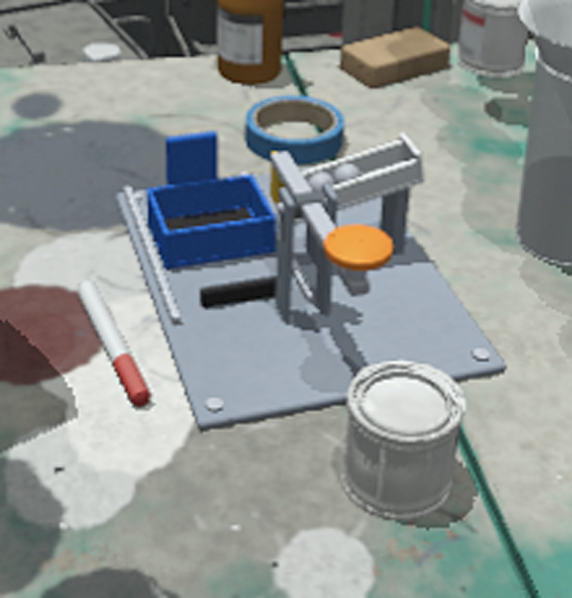

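The top view shows the plate corners (crop px 160,128 / 540,92 / 573,383 / 182,420), the button at 584,210 and the lug at about 232,330. The side view agrees. The tin stands just beyond the button, and three balls sit behind the gate. Next I fit the dispenser pose and the tray travel.

```bash
cat > fit.py <<'E'
from h import *
from scipy.optimize import least_squares
def D2W(p,P):
    P=np.atleast_2d(P)/1000.; c,s=np.cos(p[2]),np.sin(p[2])
    return np.c_[p[0]+c*P[:,0]-s*P[:,1], p[1]+s*P[:,0]+c*P[:,1], P[:,2]]
E
python3 - <<'E'
from fit import *
t=cams.camera("top"); s=cams.camera("side")
T=[((160,128),(120,138,8)),((540,92),(120,-162,8)),((573,383),(-110,-162,8)),((182,420),(-110,138,8)),((584,210),(-4,-160,139))]
S=[((505,370),(120,-162,8)),((200,428),(-110,-162,8)),((358,246),(-4,-160,139))]
# tray: relative y to (90-tray): inner rim corners z=44 ; j added
TT=[((250,274),(-5,31,44)),((333,264),(-5,-31-0,44)),((336,380),(-89,-35+2,44)),((252,384),(-89,33,44))]
f=lambda L,k,o:np.array([np.array(a)/k+o for a,_ in L])
uT,uS,uTT=f(T,2.8,[200,120]),f(S,2.6,[230,170]),f(TT,2.8,[200,120])
def res(p):
    X=np.array([b for _,b in TT],float); X[:,1]+=90-1000*p[3]
    return np.r_[(proj(t,D2W(p,[b for _,b in T]))-uT).ravel(),(proj(s,D2W(p,[b for _,b in S]))-uS).ravel(),(proj(t,D2W(p,X))-uTT).ravel()]
r=least_squares(res,[0.5,0,0,0.02],loss="soft_l1"); p=r.x; print(np.round(p,4)); print(np.round(res(p),1).reshape(-1,2).tolist())
np.save("p.npy",p)
y=90-1000*p[3]
for n,P in dict(button=(-4,-160,140),lug=(-47,y+35+8,80),lugend=(-47,43,80)).items(): print(n,np.round(D2W(p,P),4))
# lug outer edge in top view at z=88
for uv in((228,298),(237,360)):
    w=onz(t,np.array(uv)/2.8+[200,120],.088); c_,s_=np.cos(p[2]),np.sin(p[2]); d=w[:2]-p[:2]; print("lugtop D",1000*(c_*d[0]+s_*d[1]),1000*(-s_*d[0]+c_*d[1]))
for n in("red_marker","bench_tin","blue_tape"):
    m=models.masks_of(t,n)[0]["rect"]; print(n,np.round(onz(t,m[:2],.0 if n!="bench_tin" else .071),3))
print(sensors.state()["time"])
E
```

```text
[5.924e-01 5.000e-04 1.143e-01 4.490e-02]
[[-0.3, 0.2], [1.7, -0.5], [2.3, 1.2], [-0.3, 1.4], [1.6, -0.1], [0.8, -2.3], [-1.6, -1.7], [-0.3, -3.4], [-1.3, -1.1], [-0.9, -0.5], [2.8, -1.3], [0.4, 0.3]]
button [[ 0.6066 -0.1589  0.14  ]]
lug [[0.5356 0.0826 0.08  ]]
lugend [[0.5408 0.0378 0.08  ]]
lugtop D -31.02103857116568 86.23944659795045
lugtop D -74.8274905045069 83.4934482532574
red_marker [0.618 0.009 0.   ]
bench_tin [ 0.619 -0.226  0.071]
blue_tape [0.649 0.217 0.   ]
1.35
```

```bash
cat > go.py <<'E'
# usage: go.py Dx Dy z(mm) -> needed tool-frame shift to reach that point in D
from fit import *; import sys
from scipy.spatial.transform import Rotation as R
p=np.load("p.npy"); s=sensors.state(); M=R.from_rotvec(s["eef_rot"]).as_matrix(); X=s["position"]
c,q=np.cos(p[2]),np.sin(p[2]); d=1000*(X[:2]-p[:2])
print("t",round(s["time"],2),"D now",np.round([c*d[0]+q*d[1],-q*d[0]+c*d[1],1000*X[2]],1),"yawerr",round(np.arctan2(M[1,0],M[0,0])-p[2],3),"toolz",np.round(M[:,2],3),"F",np.round(s["force"],1),"w",round(s["width"],2))
if len(sys.argv)>3: print("shift",np.round(M.T@(D2W(p,[float(a) for a in sys.argv[1:4]])[0]-X)*1000,1))
E
python3 -m handwheel '{"dp":[[33,-22,0],[30,-26,0],[27,-30,0],[23,-33,0],[23,-33,0]],"roll":[0.12,0.12,0.12,0,0],"claw":[1,1,1,1,1]}' 40; python3 go.py -50 130 200
```

```text
time: 1.77
position: [0.319, -0.2745, 0.2301]
eef_rot: [3.136, 0.172, -0.001]
force: [0.7, 0.2, -0.4]
width: 0.296
t 1.77 D now [-302.9 -242.   230.1] yawerr -0.004 toolz [-0.001 -0.001 -1.   ] F [ 0.7  0.2 -0.4] w 0.3
shift [ 251.3 -373.2   29.6]
```

```bash
python3 -m handwheel '{"dp":[[22,-33,0],[22,-33,0],[22,-33,0],[22,-33,0],[22,-33,0]],"roll":[0,0,0,0,0],"claw":[1,1,1,1,1]}' >/dev/null;  python3 -m handwheel '{"dp":[[22,-33,0],[22,-33,0],[22,-33,0],[22,-33,0],[22,-33,0]],"roll":[0,0,0,0,0],"claw":[1,1,1,1,1]}'; python3 go.py -50 130 200
```

```text
time: 2.6
position: [0.5084, 0.079, 0.2318]
eef_rot: [-3.119, -0.232, -0.006]
force: [0.2, -0.7, -0.4]
width: -0.001
t 2.6 D now [-74.5  87.5 231.8] yawerr 0.034 toolz [ 0.003  0.015 -1.   ] F [ 0.2 -0.7 -0.4] w -0.0
shift [ 25.8 -41.1  32.5]
```

```bash
python3 -m handwheel '{"dp":[[13,-25,0],[12,-18,15],[0,0,25],[0,0,30],[0,0,20]],"roll":[0.034,0,0,0,0],"claw":[1,1,1,1,1]}'; python3 go.py -50 125 66
```

```text
time: 3.02
position: [0.5384, 0.1065, 0.143]
eef_rot: [-3.087, -0.266, -0.014]
force: [0.4, -0.7, -0.5]
width: -0.002
t 3.02 D now [-41.5 111.5 143. ] yawerr 0.058 toolz [ 0.005  0.044 -0.999] F [ 0.4 -0.7 -0.5] w -0.0
shift [ -8.7 -10.7  77.4]
```

```bash
python3 -m handwheel '{"dp":[[-9,-14,0],[0,0,10],[0,0,0],[0,0,0],[0,0,0]],"roll":[0.05,0,0,0,0],"claw":[1,1,1,1,1]}'; python3 go.py -50 125 66
python3 - <<'E'
from h import *
a=cams.camera("top")["img"][130:310,200:420]; b=cams.camera("side")["img"][130:310,230:450]
cv2.imwrite("pics/ap.png",cv2.resize(np.hstack([a,b]),None,fx=1.8,fy=2.2,interpolation=cv2.INTER_CUBIC))
E
```

```text
time: 3.43
position: [0.5271, 0.0996, 0.128]
eef_rot: [-3.073, -0.235, 0.004]
force: [-0.3, -0.4, 0.0]
width: 0.003
t 3.43 D now [-53.5 105.9 128. ] yawerr 0.038 toolz [-0.007  0.06  -0.998] F [-0.3 -0.4  0. ] w 0.0
shift [  4.1 -15.2  63. ]
```

View pics/ap.png

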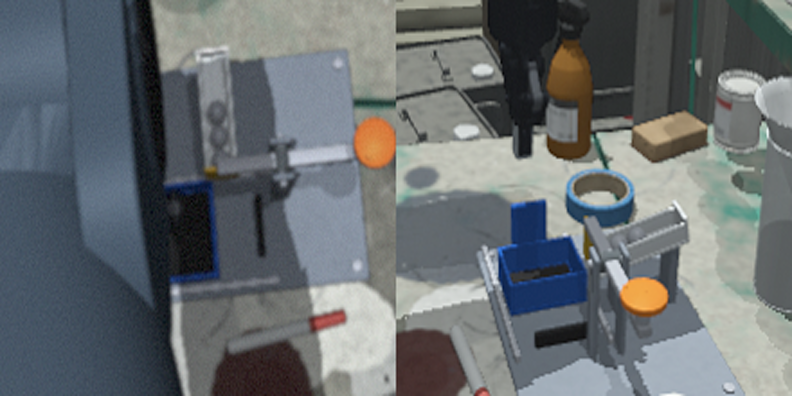

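The side view shows the finger above and behind the lug, with clear space. The arm hides most of the top view. The last shift went the wrong way, so I check the joints.

```bash
python3 -c "
from h import *
s=sensors.state();print(np.round(s['q'],3),np.round(s['qvel'],3),np.round(s['tau'],2),np.round(s['torque'],2))"
```

```text
[ 0.151  0.325 -0.15   1.092  0.06   3.141] [-0.001 -0.003  0.001 -0.004  0.     0.001] [-1.000e-01 -7.611e+01  4.617e+01  2.000e-02  2.900e-01  0.000e+00] [-0.04  0.02 -0.  ]
```

Joint 6 is at its limit, which blocked the turn. I'll roll back about 90°, so that tool x lies along D +y.

```bash
Z='[0,0,0]'; python3 -m handwheel '{"dp":[[0,0,0],[0,0,0],[0,0,0],[0,0,0],[0,0,0]],"roll":[-0.12,-0.12,-0.12,-0.12,-0.12],"claw":[1,1,1,1,1]}'>/dev/null;  python3 -m handwheel '{"dp":[[0,0,0],[0,0,0],[0,0,0],[0,0,0],[0,0,0]],"roll":[-0.12,-0.12,-0.12,-0.12,-0.12],"claw":[1,1,1,1,1]}'; python3 go.py -50 125 66
```

```text
time: 4.37
position: [0.5321, 0.1012, 0.1351]
eef_rot: [-2.373, -1.991, -0.066]
force: [0.1, 0.8, 0.2]
width: -0.001
t 4.37 D now [-48.4 106.9 135.1] yawerr 1.282 toolz [ 0.005  0.061 -0.998] F [0.1 0.8 0.2] w -0.0
shift [12.6 -6.2 70.1]
```

```bash
python3 -m handwheel '{"dp":[[6,-3,0],[6,-3,0],[6,0,10],[0,0,25],[0,0,25]],"roll":[-0.12,-0.12,-0.05,0,0],"claw":[1,1,1,1,1]}'; python3 go.py -50 122 64
```

```text
time: 4.78
position: [0.5333, 0.1254, 0.0832]
eef_rot: [-2.043, -2.348, -0.094]
force: [0.6, 0.5, -0.2]
width: -0.002
t 4.78 D now [-44.4 130.9  83.2] yawerr 1.596 toolz [ 0.019  0.063 -0.998] F [ 0.6  0.5 -0.2] w -0.0
shift [-9.9 -6.3 18.5]
```

```bash
python3 -m handwheel '{"dp":[[0,-5,10],[-6,-2,8],[-8,0,2],[-8,0,0],[-4,0,0]],"roll":[0,0,0,0,0],"claw":[1,1,1,1,1]}'; python3 go.py -50 54 64
```

```text
time: 5.2
position: [0.5303, 0.099, 0.059]
eef_rot: [-2.04, -2.351, -0.092]
force: [-0.1, 0.5, 0.5]
width: -0.003
t 5.2 D now [-50.4 105.   59. ] yawerr 1.599 toolz [ 0.018  0.063 -0.998] F [-0.1  0.5  0.5] w -0.0
shift [-50.6  -0.8  -8.1]
```

```bash
python3 -m handwheel '{"dp":[[0,0,-7],[-6,0,0],[-6,0,-1],[-6,0,0],[-6,0,-1]],"roll":[0.0,0,0,0,0],"claw":[1,1,1,1,1]}'; python3 go.py -50 54 66; python3 -m handwheel '{"dp":[[-6,0,0],[-6,0,-1],[-6,0,0],[-3,0,0],[0,0,0]],"roll":[0.0,0,0,0,0],"claw":[1,1,1,1,1]}'; python3 go.py -50 54 66
```

```text
time: 5.62
position: [0.5359, 0.072, 0.0703]
eef_rot: [-2.042, -2.351, -0.099]
force: [-0.5, 1.6, -2.1]
width: -0.003
t 5.62 D now [-47.9  77.5  70.3] yawerr 1.598 toolz [ 0.022  0.065 -0.998] F [-0.5  1.6 -2.1] w -0.0
shift [-23.7  -2.8   2.8]
time: 6.03
position: [0.5392, 0.049, 0.0705]
eef_rot: [-2.041, -2.349, -0.103]
force: [-3.1, 10.4, 2.6]
width: 0.0
t 6.03 D now [-47.2  54.3  70.5] yawerr 1.597 toolz [ 0.022  0.068 -0.997] F [-3.1 10.4  2.6] w 0.0
shift [-0.5 -2.9  4.4]
```

```bash
python3 -m handwheel '{"dp":[[-4,0,0],[-4,0,0],[-2,0,0],[0,0,0],[0,0,0]],"roll":[0.0,0,0,0,0],"claw":[1,1,1,1,1]}'; python3 go.py -50 54 66; python3 -m handwheel '{"dp":[[8,0,0],[15,0,0],[15,0,0],[0,0,-25],[0,0,-30]],"roll":[0.0,0,0,0,0],"claw":[1,1,1,1,1]}'; python3 go.py -50 54 66
python3 - <<'E'
from h import *
b=cams.camera("side")["img"][180:350,240:420]
cv2.imwrite("pics/p1.png",cv2.resize(b,None,fx=3.3,fy=3.3,interpolation=cv2.INTER_CUBIC))
E
```

```text
time: 6.45
position: [0.539, 0.0502, 0.0709]
eef_rot: [-2.018, -2.342, -0.13]
force: [0.0, 0.5, 0.4]
width: -0.002
t 6.45 D now [-47.3  55.5  70.9] yawerr 1.606 toolz [ 0.019  0.094 -0.995] F [0.  0.5 0.4] w -0.0
shift [-1.8 -2.9  4.6]
time: 6.87
position: [0.5289, 0.0834, 0.125]
eef_rot: [-2.019, -2.337, -0.116]
force: [0.4, 0.0, 0.3]
width: 0.002
t 6.87 D now [-53.6  89.6 125. ] yawerr 1.603 toolz [ 0.01   0.09  -0.996] F [0.4 0.  0.3] w 0.0
shift [-40.7   1.1  55.6]
```

View pics/p1.png

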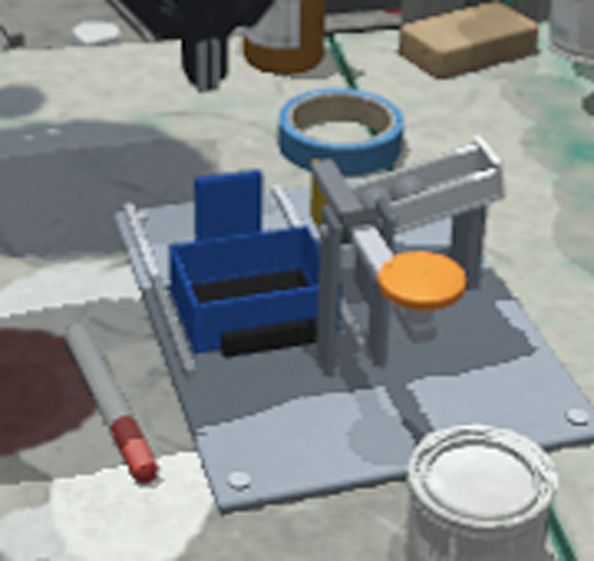

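The view shows the tray against its black bumper, under the mouth, with the finger clear above. The force on the last push rose to about 11 N, which confirms the stop. Next I move over to the button.

```bash
python3 -m handwheel '{"dp":[[0,0,-30],[0,0,-35],[-15,3,0],[-25,5,0],[-25,5,0]],"roll":[0.0,0,0,0,0],"claw":[1,1,1,1,1]}'>/dev/null;  python3 -m handwheel '{"dp":[[-25,5,0],[-25,5,0],[-25,5,0],[-25,5,0],[-25,5,0]],"roll":[0.0,0,0,0,0],"claw":[1,1,1,1,1]}'; python3 go.py -4 -162 165
```

```text
time: 7.75
position: [0.5997, -0.1076, 0.1887]
eef_rot: [-2.023, -2.353, -0.129]
force: [0.5, 0.4, -0.1]
width: -0.0
t 7.75 D now [  -5.  -108.2  188.7] yawerr 1.609 toolz [ 0.027  0.086 -0.996] F [ 0.5  0.4 -0.1] w -0.0
shift [-55.5  -1.8  19.2]
```

```bash
python3 -m handwheel '{"dp":[[-20,0,0],[-20,0,0],[-11,0,5],[-3,-1,5],[0,0,0]],"roll":[0.0,0,0,0,0],"claw":[1,1,1,1,1]}'; python3 go.py -4 -162 165
python3 - <<'E'
from h import *
b=cams.camera("side")["img"][150:350,260:440]; a=cams.camera("top")["img"][100:300,270:450]
cv2.imwrite("pics/b1.png",cv2.resize(np.hstack([a,b]),None,fx=2.2,fy=2.6,interpolation=cv2.INTER_CUBIC))
E
```

```text
time: 8.17
position: [0.6085, -0.167, 0.1712]
eef_rot: [-2.03, -2.349, -0.125]
force: [-0.2, 0.8, 0.6]
width: -0.003
t 8.17 D now [  -3.  -168.3  171.2] yawerr 1.603 toolz [ 0.027  0.083 -0.996] F [-0.2  0.8  0.6] w -0.0
shift [ 5.8 -1.   6.6]
```

View pics/b1.png

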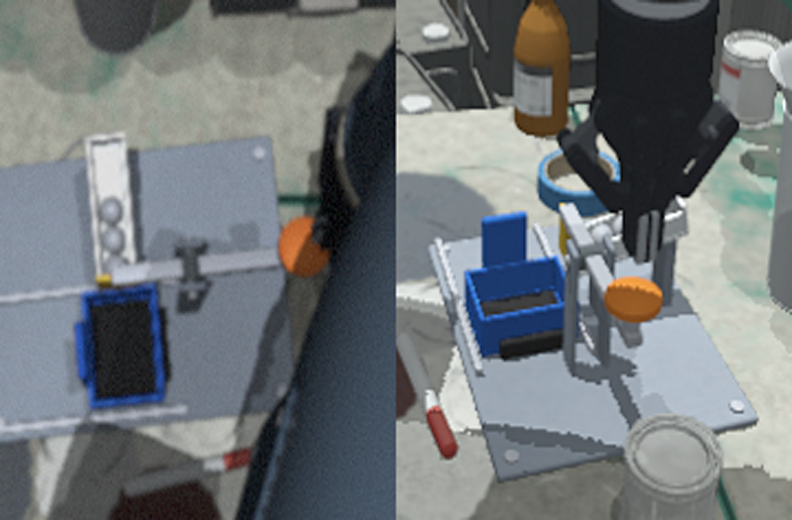

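Run:
```python
from fit import *
p=np.load("p.npy"); X=sensors.state()["position"]; 
for n in("side","top"):
    c=cams.camera(n); print(n,"tcp",proj(c,X),"btn",proj(c,D2W(p,(-4,-160,140))))
    hsv=cv2.cvtColor(c["img"],cv2.COLOR_BGR2HSV); m=cv2.inRange(hsv,(8,170,120),(20,255,255)); k,l,st,ce=cv2.connectedComponentsWithStats(m); i=1+st[1:,4].argmax(); print(st[i],ce[i])
```

```text
side tcp [[371.19694004 246.34829127]] btn [[367.42036513 260.70863731]]
[355 257  26  17 344] [367.53488372 264.89244186]
top tcp [[417.30592262 189.69186498]] btn [[410.29569674 194.81157868]]
[397 184  14  20 164] [403.13414634 192.67682927]
```

```bash
python3 -m handwheel '{"dp":[[2,-1,10],[1,0,10],[0,0,6],[0,0,0],[0,0,0]],"roll":[0.0,0,0,0,0],"claw":[1,1,1,1,1]}'; python3 go.py -4 -163 140
```

```text
time: 8.78
position: [0.609, -0.1573, 0.1477]
eef_rot: [-2.025, -2.358, -0.129]
force: [0.8, -0.5, -0.3]
width: 0.001
t 8.78 D now [  -1.5 -158.6  147.7] yawerr 1.61 toolz [ 0.03   0.083 -0.996] F [ 0.8 -0.5 -0.3] w 0.0
shift [-4.9 -3.   7.3]
```

```bash
python3 -m handwheel '{"dp":[[0,0,6],[-1,0,8],[-1,0,8],[-2,0,8],[-1,0,5]],"roll":[0.0,0,0,0,0],"claw":[1,1,1,1,1]}'; python3 go.py -4 -168 90
```

```text
time: 9.2
position: [0.612, -0.1607, 0.1123]
eef_rot: [-2.029, -2.361, -0.129]
force: [-2.5, 1.5, 5.9]
width: 0.001
t 9.2 D now [   1.1 -162.4  112.3] yawerr 1.609 toolz [ 0.034  0.08  -0.996] F [-2.5  1.5  5.9] w 0.0
shift [-7.1 -6.4 21.6]
```

```bash
python3 -m handwheel '{"dp":[[-1,-1,6],[-1,-1,6],[-1,-1,5],[-1,0,5],[-1,0,3]],"roll":[0.0,0,0,0,0],"claw":[1,1,1,1,1]}'; python3 go.py -4 -168 88
python3 - <<'E'
from h import *
b=cams.camera("side")["img"][170:330,270:430]; a=cams.camera("top")["img"][120:280,270:430]
cv2.imwrite("pics/b2.png",cv2.resize(np.hstack([a,b]),None,fx=2.5,fy=2.9,interpolation=cv2.INTER_CUBIC))
E
```

```text
time: 9.62
position: [0.6147, -0.1648, 0.0899]
eef_rot: [-2.034, -2.367, -0.14]
force: [0.2, -8.2, 38.0]
width: -0.004
t 9.62 D now [   3.3 -166.8   89.9] yawerr 1.61 toolz [ 0.045  0.079 -0.996] F [ 0.2 -8.2 38. ] w -0.0
shift [-1.1 -7.5  1.4]
```

View pics/b2.png

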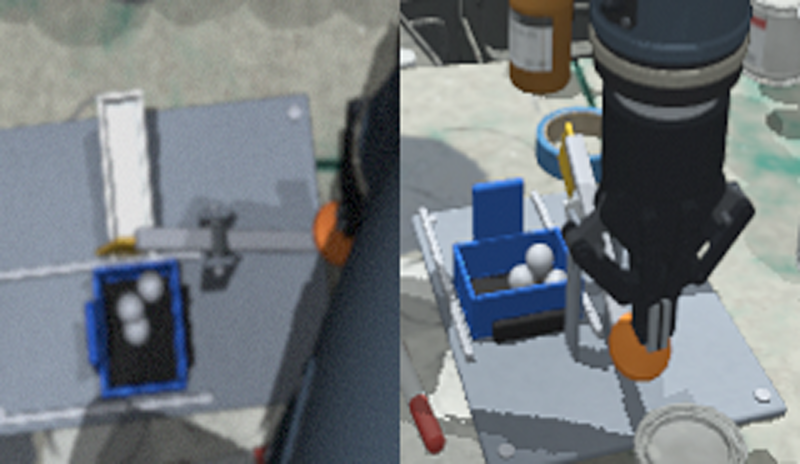

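Gate up, chute empty, and all three balls are in the tray (top crop about 150,290, 130,305 and 135,330). I release the button in a controlled way.

```bash
python3 -m handwheel '{"dp":[[0,0,-5],[0,0,-12],[0,0,-15],[0,0,-15],[0,0,-18]],"roll":[0.0,0,0,0,0],"claw":[1,1,1,1,1]}'; python3 -m handwheel '{"dp":[[0,0,-25],[0,0,-25],[-30,0,-20],[-30,0,-20],[-30,0,0]],"roll":[0.0,0,0,0,0],"claw":[1,1,1,1,1]}';python3 -m handwheel '{"dp":[[-30,0,0],[-30,0,0],[-30,0,0],[-30,0,0],[0,0,0]],"roll":[0.0,0,0,0,0],"claw":[1,1,1,1,1]}'; python3 -m handwheel '{"dp":[[0,0,0],[0,0,0],[0,0,0],[0,0,0],[0,0,0]],"roll":[0.0,0,0,0,0],"claw":[1,1,1,1,1]}'; python3 go.py
python3 - <<'E'
from h import *
S=cams.camera("side"); T=cams.camera("top"); b=S["img"][170:350,230:430]; a=T["img"][100:280,210:410]
cv2.imwrite("pics/e.png",cv2.resize(np.hstack([a,b]),None,fx=2,fy=3,interpolation=cv2.INTER_CUBIC))
o=cv2.imread("pics/top0.png")
for t in("bench_tin","blue_tape","red_marker"):
    for c in(S,T):
        r=models.masks_of(c,t); print(t,[(round(x["p"],2),np.round(x["rect"]).tolist()) for x in r[:1]])
E
```

```text
time: 10.13
position: [0.6129, -0.1711, 0.155]
eef_rot: [-2.037, -2.368, -0.143]
force: [0.3, -1.0, 0.5]
width: 0.001
time: 10.55
position: [0.623, -0.2648, 0.2452]
eef_rot: [-2.031, -2.377, -0.147]
force: [0.5, -0.5, 0.2]
width: 0.002
time: 10.97
position: [0.642, -0.3872, 0.2347]
eef_rot: [-2.036, -2.376, -0.148]
force: [-0.7, -0.7, 0.4]
width: 0.001
time: 11.38
position: [0.6423, -0.3864, 0.2324]
eef_rot: [-2.035, -2.374, -0.149]
force: [0.2, -0.0, -0.7]
width: -0.0
t 11.38 D now [   5.5 -390.   232.4] yawerr 1.612 toolz [ 0.053  0.08  -0.995] F [ 0.2 -0.  -0.7] w -0.0
bench_tin [(0.76, [386.0, 343.0, 44.0, 64.0])]
bench_tin [(0.84, [438.0, 198.0, 42.0, 43.0])]
blue_tape [(0.59, [345.0, 220.0, 32.0, 28.0])]
blue_tape [(0.57, [226.0, 187.0, 46.0, 45.0])]
red_marker [(0.74, [277.0, 302.0, 32.0, 50.0])]
red_marker []
```

View pics/e.png

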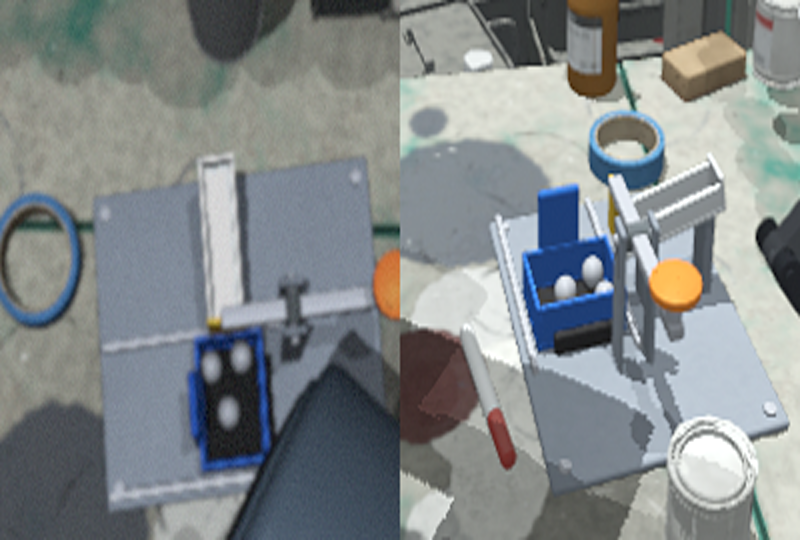

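The three balls are in the tray (top crop 212,365, 241,355 and 228,412). The tray is against its bumper, the gate is shut, the lever is level and the arm is clear.

```bash
python3 -c "
from cell import order; print(order.hand_in())"
```

```text
the job is handed in; nothing more can be done
None
```

I finished the job and handed it in at about 12 s of the 45 s allowed. With the fingers shut, I pushed the tray by its lug until it met its stop. I then pressed the button all the way down and let it up again once the balls were in the tray.

**Final pictures:** They show all three balls in the tray, the chute empty, the tray against its bumper, the gate shut and the lever level. The arm is clear, with the wrist force under 1 N. The tin and tape are within about 2 px of where they started, and the marker hasn't moved in the side view.

**What didn't go cleanly:**
- **Joint 6:** It reached the end of its range during the approach, so I turned the tool back by about 90°. The tool stayed tilted by about 0.06–0.1 rad from then on, with no visible harm.
- **Button force:** It rose to about 38 N at the button's hard stop, more than the 7 N needed. That was through the fingertips, and the wrist limit is 120 N.
- **Side camera:** Its pictures sit about 4 px off my fitted pose. The button and fingertip were off alike, so the press was unaffected.
- **Marker in the top view:** The arm covered it in the final picture, so only the side view confirms it.

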